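Turn the sharpening stone to its fine side and clamp it in its holder

ROBOT

A 6-joint arm with a two-finger parallel gripper is mounted at the origin on a cart in front of the work surface, level with it; the furniture and walls round the work are solid. World frame = base frame: x ahead of the robot, y to its left, z up, the work surface at z = 0. Lengths are in mm, angles in rad, forces in N, time in s.
With the tool pointing down it reaches from about 350 to 875 mm from the base axis. Payload 4.2 kg.
Tool frame: the origin (TCP) lies midway between the tips of the shut fingers; the grasp point (between the pads) lies 19 mm behind it (tcp_to_grasp is the distance from the TCP to the grasp point, in mm); z points along the fingers, y is the line along which they close (so a half turn about z gives the same grasp; the last joint's range is limited). The gripper opens to 85 mm and grips with 20 to 120 N. Pads are 22 mm wide; open, the fingers measure 114 mm over their backs; the gripper's body (76 mm by 85 mm) begins 54 mm behind the grasp point. The pads swing forward as they close: fully open they stand 13 mm farther back than shut.
Start: joints at [1.553, 0.385, 0.008, 0, -1.194, -0.259], TCP at [170.767, 601.197, 206.312] pointing down, gripper open.
Joint ranges: [-3.14, 3.14], [-1.21, 2.06], [-1.07, 1.41], [-3.16, 2.05], [-2.99, -0.16], [-3.1, 3.1]. Speed limits (rad/s): [2.79, 2.79, 3.14, 3.14, 3.14, 3.14].

INTERFACE

Orientations are given as a unit quaternion [x, y, z, w].
In Python, from bench import read_state, get_image, job_done, tcp_to_grasp gives the robot as it stands.
- The arm moves only by the tool jog_arm, never from a script. Its argument "plan" is a list of rows, each a list of 3 entries, a list of its own where there are three numbers: the finger opening in mm, from 0 to 85.4, then the shift along the tool's x, y, z as a fraction of full scale, then the turn, a rotation vector about the tool's x, y, z as a fraction of full scale. A call has 1 to 10 rows; each row is the pose to reach, as a shift and turn from the pose commanded when the call began, along the tool's axes at that moment; what a row does not reach only later rows make up. Full scale, the value 1, is 0.1 m for a shift and 60 degrees for a turn. A row lasts 1/8 s, in which the tool goes at most 62.5 mm and 10.7 degrees, less where a joint would pass 70% of its speed; a pose out of reach is approached as far as the arm can. A call with a number of a shift or a turn outside -1 to 1 is refused whole. A call with a gripper value outside its range is refused whole. The fingers move at their own pace and stop on an object; the grip force is fixed at half the most. Time passes only in rows, so rows that repeat a pose let the fingers close. It gives the time, the measured TCP pose, the force, the opening and the grip force at its end, in the units of the state.
- read_state(): the state, without advancing time (a new reading comes with each control period).
- get_image(name): name is "side" or "top"; returns a dict with "img" (384x512x3 uint8, red, green, blue), "range_z" (384x512 float32, mm along the optical axis (not along the pixel's ray), 0 where there is no reading), "intrinsics" (3x3 intrinsics, pixels), "extrinsics" (4x4, takes a point from camera to world coordinates). Camera axes: x right, y down, z forward; pixel columns grow to the right and rows downward; lengths in mm; the calibration is good to about 2 mm. A picture is of the moment at which its call begins.
- job_done(): hands the job in; it is judged then, once.
The state is a dict: "clock": time; "joints": joint angles; "joint_vel": joint speeds; "joint_efforts": joint torques, N m; "position": TCP position; "ee_rot": TCP orientation; "contact_force": force on the tool from outside, world axes, zero at the start; "wrist_torque": the same for the moment, N m; "gripper_width": finger opening in mm; "grasp_force": force on a finger pad.
Only numpy, scipy, OpenCV 4.12 (cv2) and the standard library are available. Lean on these libraries where they do the work, as an engineer would, in place of code of your own. Each camera call takes 0.05 s, during which the arm holds its last target. There are 200 camera calls.

TASK

The sharpening stone lies coarse brown side up and is wanted for finishing, with the fine grey side that it now lies on facing up, in its holder. Turn it over a quarter turn at a time: stand it up on an end (or on a long edge), let go so that it stands by itself, take a fresh hold and lay it over onto its brown side without ever letting it topple or drop, then lay it flat in the bed of the holder between the two jaws. Finally slide the holder's loose jaw up snug, so that the stone is held end to end between the jaws, and leave the mug, scissors and thermometer where they are.

Things in the scene. Friction and masses are not known exactly. Their poses are not given: they have to be found in the camera images.
- whetstone: Combination sharpening stone at the front of the worktop, a bar 50 (x) x 180 (y) x 26 mm (z), about 0.55 kg: coarse brown layer on a fine grey one. Origin: centre of the grey face; z runs from it to the brown face (centre of the bar: z = +13 mm). Starts flat, brown face and z up. Hold it across its 50 mm width. (A like stone far back by the wall is not meant.)
- stone_holder: Stone holder, fixed: a steel spine 44 mm wide joins two black ends 76 mm wide; y = -124 to +166 mm. Origin: on the worktop; x and y across and along the holder, z up. Fixed jaw at the -y end: face at y = -92 mm, top z = 34 mm; sliding jaw at the +y end. It always stands in the right half, in front of a meat slicer that begins 0.57 m ahead of the robot; the stone starts in the left half, where the front of the worktop is free.
- bed (a point): Middle of the holder's bed (the flat top of spine and ends, on which the stone lies), 14 mm above the worktop, straight above the holder's origin, same axes. Side guides stand at x = -28.5 and +28.5 mm, 8 mm high above the bed, only on the black ends (beyond y = -45 and +45 mm); between these there is room for fingers beside the stone.
- jaw (a joint): Sliding jaw (black block 53 mm wide, 27 mm long, top at z = 34.5 mm, between the guides): 0 fully open, inner face at holder y = +122 mm; grows, to at most 0.046 m, as the jaw is pushed towards the fixed jaw (inner face at y = 122 mm minus the value). About 4 N of friction; it stays where it is left. About 0.034 when the stone is tight between the jaws.
- jaw_back (a point): Middle of the sliding jaw's outer upright face (the one to push), 24 mm above the worktop, 27.5 mm from the jaw's inner face; the black end, top at z = 14 mm, runs on below and behind it.
- mug_1: White mug, 84 x 122 x 93 mm, a bystander; origin under its centre.
- scissors: Kitchen scissors lying flat, 87 x 199 x 9 mm, a bystander; origin near the middle.
- thermometer: Probe thermometer lying flat, 28 x 200 x 22 mm, a bystander; origin near the middle.

How it is judged:
By the outcome, as a careful person would: the job done as asked, in the order asked, and still so for the second after the job is handed in, with the robot touching nothing.
It also fails if it takes over 70 s, if anything falls off the work surface, if the arm or the gripper's body presses on something with over 40 N, if the wrist force passes 120 N, or if a joint passes its speed limit or range.

## Working session

There is one attempt and no reset: what is moved stays moved. The work goes in short steps, Python scripts to look and compute and a tool call to move; the robot and the scene stay as the last step left them, time stands still between calls to the robot, and variables do not carry over. Pictures are saved under pics/ and viewed, at most 10 in all, crops included, and the job is handed in when it is done.

Besides the shell and the picture viewer there is one more tool, called after "Call:" as name([rows], argument=value, ...), one row to a line, values as JSON. jog_arm: Moves the arm, as the interface text tells. Its arguments: {"type":"object","properties":{"plan":{"type":"array"}},"required":["plan"]}

```bash
ls; mkdir -p pics
python3 - <<'E'
from bench import *
import cv2,numpy as np
print(read_state(), tcp_to_grasp)
for n in("top","side"):
    d=get_image(n);cv2.imwrite(f"pics/{n}0.png",d["img"][:,:,::-1]);np.savez(f"{n}0.npz",**d)
    print(n,d["intrinsics"],d["extrinsics"])
E
```

```text
pics
{'clock': 0.0, 'joints': array([ 1.55258140e+00,  3.85580961e-01,  6.61759402e-03, -4.59270663e-04,
       -1.19398873e+00, -2.58613705e-01]), 'joint_vel': array([ 0.00053475,  0.00071558, -0.00150026, -0.00080498,  0.00268667,
       -0.00092895]), 'joint_efforts': array([-1.28809156e-04, -3.92283189e+01,  1.88396895e+01,  4.18606952e+00,
       -4.62618365e-03,  1.06455559e-05]), 'position': array([170.62974384, 600.59918798, 205.20957881]), 'ee_rot': array([ 9.90423731e-01, -1.38056601e-01, -8.26442987e-05,  1.09570232e-03]), 'contact_force': array([-0.00826209, -0.34307554, -0.63661291]), 'wrist_torque': array([-0.02748646,  0.05843816, -0.02449124]), 'grasp_force': 0.0, 'gripper_width': 85.47891679697806} 18.700000000000003
top [[409.84172982   0.         257.20467055]
 [  0.         409.84172982 192.91284705]
 [  0.           0.           1.        ]] [[ 1.39408250e-03 -9.98734609e-01  5.02716420e-02  5.25245702e+02]
 [-9.99991289e-01 -1.19452651e-03  3.99937975e-03  9.20448492e+01]
 [-3.93426816e-03 -5.02767795e-02 -9.98727574e-01  1.14951097e+03]
 [ 0.00000000e+00  0.00000000e+00  0.00000000e+00  1.00000000e+00]]
side [[419.61205225   0.         254.39370741]
 [  0.         419.61205225 194.83986756]
 [  0.           0.           1.        ]] [[-9.99368977e-01 -9.24211262e-03  3.42962156e-02  5.21528091e+02]
 [-3.39964541e-02  5.28607117e-01 -8.48185567e-01  1.15046957e+03]
 [-1.02901971e-02 -8.48816293e-01 -5.28587753e-01  7.06363913e+02]
 [ 0.00000000e+00  0.00000000e+00  0.00000000e+00  1.00000000e+00]]
```

View pics/top0.png

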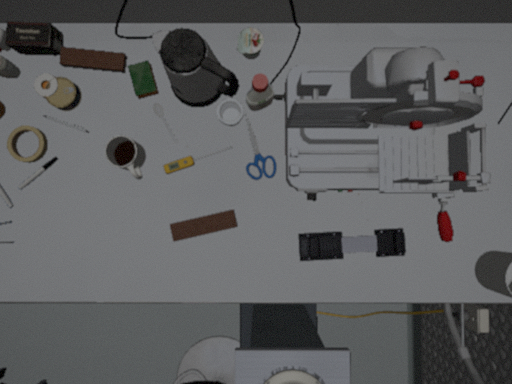

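View pics/side0.png

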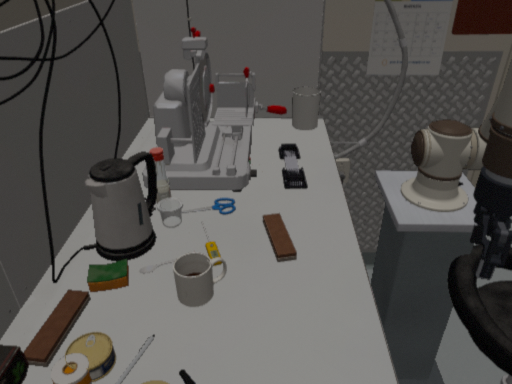

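The top view shows the stone's brown face centred near (203,225), with the holder at cols 299–405, rows 229–260. The longer black end, on the left, holds the sliding jaw. The mug is at (123,153), the scissors at (258,155) and the thermometer at (180,165). The side view agrees with this, and the front of the worktop is free.

```bash
cat > h.py <<'E'
import cv2,numpy as np
from bench import *
from scipy.spatial.transform import Rotation as R
def cast(d,uv,z):
    K,E=d["intrinsics"],d["extrinsics"]; uv=np.atleast_2d(uv).astype(float)
    r=(np.c_[uv,np.ones(len(uv))]@np.linalg.inv(K).T)@E[:3,:3].T
    return (E[:3,3]+r*((z-E[2,3])/r[:,2])[:,None])[:,:2]
def cloud(d):
    v,u=np.indices(d["range_z"].shape); K,E=d["intrinsics"],d["extrinsics"]
    p=(np.stack([u,v,np.ones_like(u)],-1)@np.linalg.inv(K).T)*d["range_z"][...,None]
    return p@E[:3,:3].T+E[:3,3]
def big(m):
    c=max(cv2.findContours(m.astype(np.uint8),cv2.RETR_EXTERNAL,cv2.CHAIN_APPROX_NONE)[0],key=cv2.contourArea)
    return c[:,0]
def rect(p):
    (c,(w,h),a)=cv2.minAreaRect(p.astype(np.float32)); 
    if w<h: w,h,a=h,w,a+90
    return np.round(c,1),round(w,1),round(h,1),round((a%180),2)
E
python3 - <<'E'
from h import *
for n in("top","side"):
    d=dict(np.load(n+"0.npz")); im=d["img"].astype(int); P=cloud(d); z=P[...,2]
    hsv=cv2.cvtColor(d["img"],cv2.COLOR_RGB2HSV)
    roi=(P[...,0]>290)&(P[...,0]<500)
    br=roi&(P[...,1]>100)&(P[...,1]<400)&((hsv[...,0]<18)|(hsv[...,0]>170))&(hsv[...,1]>70)&(z>-20)
    c=big(br); print(n,"stone",rect(cast(d,c,26)),"z",np.median(z[br]),br.sum())
    hb=roi&(P[...,1]>-400)&(P[...,1]<80)&(z>7)&(z<60)
    blk=roi&(P[...,1]>-400)&(P[...,1]<80)&(hsv[...,2]<75)&(z<60)
    q=P[hb|blk]; print("n",len(q)); c=big(cv2.morphologyEx((hb|blk).astype(np.uint8),cv2.MORPH_CLOSE,np.ones((5,5))))
    print("holder",rect(cast(d,c,14)), rect(P[hb|blk][:,:2]))
    x,y,w,h=cv2.boundingRect(c); s=7 if n=="top" else 9
    cv2.imwrite(f"pics/h_{n}.png",cv2.resize(d["img"][y-8:y+h+8,x-8:x+w+8,::-1],None,fx=5,fy=5,interpolation=cv2.INTER_CUBIC)); print("crop",x-8,y-8,w,h)
    # height profile along holder
    m=(hb|blk); yy=P[...,1][m]; 
    for a in range(-330,30,20):
        k=m&(P[...,1]>=a)&(P[...,1]<a+20)
        if k.sum()>3: print(a,k.sum(),np.round(np.percentile(z[k],[10,50,90])),end=" | ")
    print()
E
```

```text
top stone (array([489.7, 243.3]), 176.7, 43.5, 99.52) z 26.118048769058305 669
n 2568
holder (array([ 442.5, -164.2]), 293.2, 76.3, 93.14) (array([ 404.7, -173.6]), 419.8, 152.0, 93.16)
crop 291 220 107 33
-310 143 [16. 32. 36.] | -290 251 [13. 25. 35.] | -270 211 [11. 14. 21.] | -250 205 [11. 15. 20.] | -230 121 [11. 13. 16.] | -210 118 [11. 14. 16.] | -190 120 [11. 13. 17.] | -170 118 [11. 14. 16.] | -150 148 [10. 13. 18.] | -130 204 [11. 14. 21.] | -110 209 [11. 14. 20.] | -90 178 [12. 15. 28.] | -70 196 [15. 33. 37.] | -50 216 [11. 16. 33.] | -30 128 [11. 14. 19.] | 
side stone (array([476.1, 256.8]), 191.3, 45.3, 89.33) z 25.888418557295267 507
n 898
holder (array([ 443.7, -173.8]), 341.8, 76.1, 93.11) (array([ 442.1, -159.5]), 295.0, 76.6, 93.16)
crop 271 135 29 46
-310 28 [16. 34. 36.] | -290 120 [14. 24. 34.] | -270 53 [12. 15. 22.] | -250 65 [10. 14. 21.] | -230 41 [11. 14. 17.] | -210 32 [13. 14. 16.] | -190 35 [11. 14. 16.] | -170 36 [12. 14. 16.] | -150 37 [13. 14. 16.] | -130 65 [12. 15. 21.] | -110 28 [12. 17. 22.] | -90 19 [12. 21. 23.] | -70 65 [14. 34. 36.] | -50 158 [13. 21. 33.] | -30 116 [ 4. 12. 16.] |
```

View pics/h_top.png

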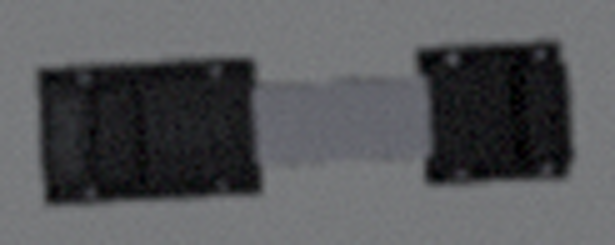

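Run:
```python
from h import *
for n in("top","side"):
    d=dict(np.load(n+"0.npz")); P=cloud(d); z=P[...,2]
    near=(np.hypot(P[...,0]-489,P[...,1]-243)<115)
    m=near&(z>14)&(z<40); m=cv2.morphologyEx(m.astype(np.uint8),cv2.MORPH_OPEN,np.ones((3,3)))
    m2=near&(z>20)&(z<32); m2=cv2.morphologyEx(m2.astype(np.uint8),cv2.MORPH_OPEN,np.ones((3,3)))
    print(n,rect(cast(d,big(m),26)),rect(P[m2>0][:,:2]),P[m2>0].mean(0).round(1))
    g=cv2.cvtColor(d["img"],cv2.COLOR_RGB2GRAY).astype(int)
    # light spine between black ends
    hp=P[...,:2]-np.array([443.6,-185.2]); a=np.array([-.0548,.9985]); s=hp@a; t=hp@np.array([a[1],-a[0]])
    for lo in range(-66,68,4):
        k=(abs(s-lo)<2.5)&(abs(t)<16)
        if k.sum(): print(lo,int(g[k].mean()),end=" ")
    print()
    for lo in range(-130,176,6):
        k=(abs(s-lo)<3)&(abs(t)<18)
        if k.sum(): print(lo,int(np.median(z[k])),end=" ")
    print()
    for lo in range(-50,52,4):
        k=(abs(t-lo)<2)&(abs(s)<35)
        if k.sum(): print(lo,round(float(np.median(z[k]))),end=" ")
    print()
```

```text
top (array([494.9, 243.7]), 180.3, 49.8, 103.07) (array([495. , 243.9]), 180.1, 49.9, 103.03) [495.  243.9  26.2]
-66 24 -62 25 -58 22 -54 24 -50 35 -46 80 -42 101 -38 101 -34 101 -30 101 -26 101 -22 100 -18 100 -14 100 -10 101 -6 101 -2 100 2 101 6 101 10 100 14 101 18 101 22 101 26 102 30 102 34 102 38 102 42 103 46 99 50 72 54 30 58 25 62 27 66 30 
-130 0 -118 32 -112 33 -106 33 -100 34 -94 29 -88 14 -82 13 -76 13 -70 13 -64 13 -58 14 -52 13 -46 13 -40 14 -34 13 -28 12 -22 13 -16 13 -10 14 -4 13 2 13 8 14 14 13 20 14 26 13 32 13 38 12 44 13 50 14 56 13 62 15 68 13 74 13 80 13 86 13 92 13 98 14 104 14 110 14 116 31 122 34 128 34 134 34 140 25 146 14 152 14 158 13 164 12 170 0 
-50 0 -46 0 -42 -1 -38 0 -34 0 -30 0 -26 -1 -22 12 -18 14 -14 14 -10 13 -6 13 -2 14 2 14 6 14 10 13 14 13 18 14 22 5 26 0 30 0 34 0 38 0 42 0 46 0 50 0 
side (array([495.6, 251.8]), 192.0, 53.5, 103.1) (array([494.9, 246.8]), 183.2, 50.8, 103.17) [493.8 254.9  25.9]
-66 78 -62 86 -58 88 -54 91 -50 95 -46 94 -42 101 -38 114 -34 114 -30 116 -26 116 -22 116 -18 117 -14 116 -10 117 -6 117 -2 118 2 117 6 116 10 117 14 117 18 117 22 117 26 117 30 117 34 117 38 114 42 113 46 110 50 96 54 94 58 81 62 69 66 60 
-124 31 -118 33 -112 35 -106 34 -100 33 -94 21 -88 24 -82 13 -76 14 -70 14 -64 13 -58 13 -52 15 -46 14 -40 13 -34 13 -28 15 -22 14 -16 13 -10 14 -4 15 2 14 8 13 14 13 20 13 26 14 32 14 38 14 44 14 50 12 56 14 62 13 68 13 74 14 80 16 116 33 122 34 128 34 134 32 140 23 146 13 152 14 158 13 164 10 170 2 
-50 -1 -46 -1 -42 0 -38 1 -34 0 -30 -1 -26 0 -22 12 -18 15 -14 14 -10 14 -6 14 -2 14 2 15 6 15 10 14 14 13 18 15 22 2 26 1 30 0 34 1 38 0 42 0 46 0 50 0
```

Call:
jog_arm([
  [85, [0.4, 0.25, 0.1], [0, 0, 0.2]],
  [85, [0.8, 0.5, 0.2], [0, 0, 0.35]],
  [85, [1, 0.62, 0.2], [0, 0, 0.52]],
  [85, [1, 0.62, 0.2], [0, 0, 0.7]],
  [85, [1, 0.62, 0.2], [0, 0, 0.87]],
  [85, [1, 0.62, 0.2], [0, 0, 1]],
  [85, [1, 0.62, 0.2], [0, 0, 1]],
])

```text
clock: 0.98
position: [249.9, 513.9, 185.9]
ee_rot: [0.789, -0.614, 0.0, 0.0]
contact_force: [-0.6, -0.4, -0.6]
gripper_width: 84.8
grasp_force: 0.0
```

```bash
cat >> h.py <<'E'
def aim(pos,z,y):
    """fractions (tool axes) from measured pose to TCP pos with tool z,y directions (world)"""
    s=read_state(); C=R.from_quat(s["ee_rot"])
    z=np.array(z,float);z/=np.linalg.norm(z);y=np.array(y,float);y-=z*(y@z);y/=np.linalg.norm(y)
    T=R.from_matrix(np.c_[np.cross(y,z),y,z])
    print("t",round(s["clock"],2),"pos",s["position"].round(1),"z",C.as_matrix()[:,2].round(3),"y",C.as_matrix()[:,1].round(3),"w",round(s["gripper_width"],1),"F",s["contact_force"].round(1),"grip",round(float(s["grasp_force"]),1),"q",s["joints"].round(2))
    print("shift",(C.inv().apply(np.array(pos)-s["position"])/100).round(3),"turn",((C.inv()*T).as_rotvec()/np.radians(60)).round(3))
def dirv(deg): return [np.cos(np.radians(deg)),np.sin(np.radians(deg)),0]
E
python3 -c "
from h import *
aim([495,244,120],[0,0,-1],dirv(-166.95))"
```

```text
t 0.97 pos [249.9 513.9 185.9] z [-0.    -0.001 -1.   ] y [-0.969 -0.246  0.001] w 84.8 F [-0.6 -0.4 -0.6] grip 0.0 q [ 1.4   0.31 -0.16 -0.   -1.1  -1.15]
shift [ 3.218 -1.713  0.66 ] turn [ 0.001 -0.001  0.02 ]
```

Call:
jog_arm([
  [85, [0.5, -0.27, 0.1], [0, 0, 0.02]],
  [85, [1, -0.53, 0.2], [0, 0, 0.02]],
])

```text
clock: 1.23
position: [326.2, 429.5, 165.8]
ee_rot: [0.784, -0.621, 0.0, 0.0]
contact_force: [1.1, 0.3, -0.4]
gripper_width: 85.2
grasp_force: 0.0
```

Call:
jog_arm([
  [85, [0.5, -0.27, 0.1], [0, 0, 0]],
  [85, [1, -0.53, 0.2], [0, 0, 0]],
])

```text
clock: 1.48
position: [400.8, 343.2, 146.0]
ee_rot: [0.783, -0.622, 0.0, -0.0]
contact_force: [1.0, 0.0, -0.5]
gripper_width: 84.9
grasp_force: 0.0
```

Call:
jog_arm([
  [85, [0.5, -0.27, 0.1], [0, 0, 0]],
  [85, [1, -0.53, 0.2], [0, 0, 0]],
  [85, [1, -0.53, 0.2], [0, 0, 0]],
])

```text
clock: 1.85
position: [475.0, 255.7, 125.0]
ee_rot: [0.781, -0.624, -0.0, 0.001]
contact_force: [-0.7, -0.3, 0.6]
gripper_width: 84.9
grasp_force: 0.0
```

```bash
python3 -c "
from h import *
aim([495,244,45],[0,0,-1],dirv(-166.95))"
```

```text
t 1.85 pos [475.  255.7 125. ] z [-0.002 -0.002 -1.   ] y [-0.975 -0.221  0.002] w 84.9 F [-0.7 -0.3  0.6] grip 0.0 q [ 0.79  0.32 -0.32 -0.   -0.94 -0.57]
shift [ 0.157 -0.171  0.8  ] turn [ 0.002 -0.001 -0.005]
```

Call:
jog_arm([
  [85, [0.16, -0.17, 0.3], [0, 0, 0]],
  [85, [0.16, -0.17, 0.6], [0, 0, 0]],
  [85, [0.16, -0.17, 0.8], [0, 0, 0]],
  [85, [0.16, -0.17, 0.8], [0, 0, 0]],
])

```text
clock: 2.35
position: [492.9, 247.1, 44.9]
ee_rot: [0.783, -0.622, -0.0, 0.002]
contact_force: [-0.1, -0.2, 0.7]
gripper_width: 84.9
grasp_force: 0.0
```

```bash
python3 -c "
from h import *
aim([495,244,2],[0,0,-1],dirv(-166.95))"
```

```text
t 2.35 pos [492.9 247.1  44.9] z [-0.003 -0.002 -1.   ] y [-0.974 -0.226  0.003] w 84.9 F [-0.1 -0.2  0.7] grip 0.0 q [ 0.76  0.43 -0.37 -0.   -0.77 -0.53]
shift [ 0.034 -0.015  0.429] turn [ 0.003 -0.002  0.   ]
```

Call:
jog_arm([
  [85, [0.11, -0.015, 0.25], [0, 0, 0]],
  [85, [0.11, -0.015, 0.42], [0, 0, 0]],
  [85, [0.11, -0.015, 0.43], [0, 0, 0]],
  [60, [0.11, -0.015, 0.43], [0, 0, 0]],
  [40, [0.11, -0.015, 0.43], [0, 0, 0]],
  [40, [0.11, -0.015, 0.43], [0, 0, 0]],
  [40, [0.11, -0.015, 0.43], [0, 0, 0]],
  [40, [0.11, -0.015, 0.43], [0, 0, 0]],
])

```text
clock: 3.35
position: [498.1, 236.9, 3.4]
ee_rot: [0.782, -0.623, 0.0, -0.0]
contact_force: [0.7, 0.1, -0.3]
gripper_width: 40.3
grasp_force: 0.0
```

```bash
python3 -c "
from h import *
aim([430,280,130],[0,0,-1],[-1,0,0])"
```

```text
t 3.35 pos [498.1 236.9   3.4] z [ 0.  0. -1.] y [-0.975 -0.224 -0.   ] w 40.3 F [ 0.7  0.1 -0.3] grip 0.0 q [ 0.74  0.49 -0.41  0.   -0.66 -0.51]
shift [-0.573  0.567 -1.266] turn [-0.     0.     0.216]
```

Run:
```python
from h import *
d=get_image("side");t=get_image("top")
a=cv2.resize(d["img"][120:300,190:400],None,fx=3,fy=3,interpolation=cv2.INTER_CUBIC)[:540,:630]
b=cv2.resize(t["img"][170:290,150:300],None,fx=3,fy=3)
cv2.imwrite("pics/c1.png",a[:,:,::-1]);cv2.imwrite("pics/c1t.png",b[:,:,::-1])
```

```text
(no output)
```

View pics/c1.png

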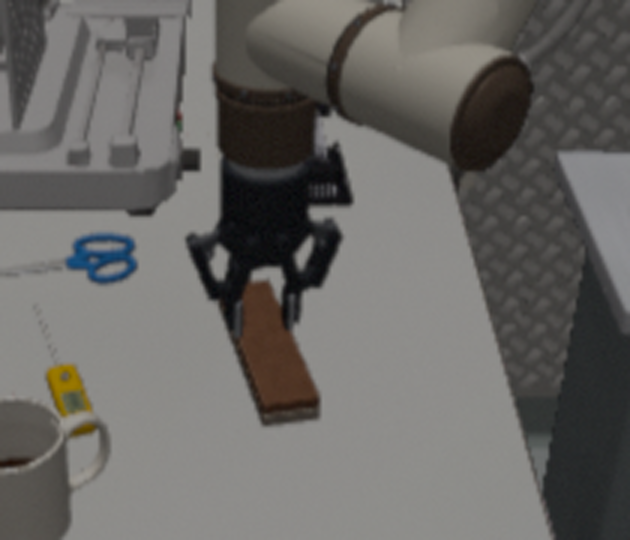

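The side view shows the fingers straddling the stone at about (238–292, 300), roughly over its middle, but the grip force reads zero. I'll close further.

Call:
jog_arm([
  [20, [0, 0, 0], [0, 0, 0]],
  [0, [0, 0, 0], [0, 0, 0]],
  [0, [0, 0, 0], [0, 0, 0]],
  [0, [0, 0, 0], [0, 0, 0]],
])

```text
clock: 3.95
position: [498.0, 236.8, 3.3]
ee_rot: [0.782, -0.623, -0.0, 0.0]
contact_force: [0.4, -0.1, -0.3]
gripper_width: 0.4
grasp_force: 0.0
```

Run:
```python
from h import *
s=read_state();M=R.from_quat(s["ee_rot"]).as_matrix()
for n in("side","top"):
    d=get_image(n);im=d["img"].copy();E=np.linalg.inv(d["extrinsics"])
    def pr(p): q=d["intrinsics"]@(E@np.r_[p,1])[:3];return q[:2]/q[2]
    q=pr(s["position"]);print(n,q)
    P=cloud(d)
    if n=="side":
        a=cv2.resize(im[190:290,230:330],None,fx=5,fy=5,interpolation=cv2.INTER_CUBIC); c=((q-[230,190]+.5)*5).astype(int); cv2.circle(a,tuple(map(int,c)),4,(0,255,0),-1); cv2.imwrite("pics/c2.png",a[:,:,::-1])
        k=(np.abs(P[...,0]-495)<130)&(np.abs(P[...,1]-244)<130)&(P[...,2]<32)&(P[...,2]>20)
        m=cv2.morphologyEx(k.astype(np.uint8),cv2.MORPH_OPEN,np.ones((3,3)));print(rect(P[m>0][:,:2]))
```

```text
side [277.02999507 236.60571766]
(array([491.9, 259. ]), 158.1, 51.0, 103.09)
top [206.94101778 223.24593894]
```

View pics/c2.png

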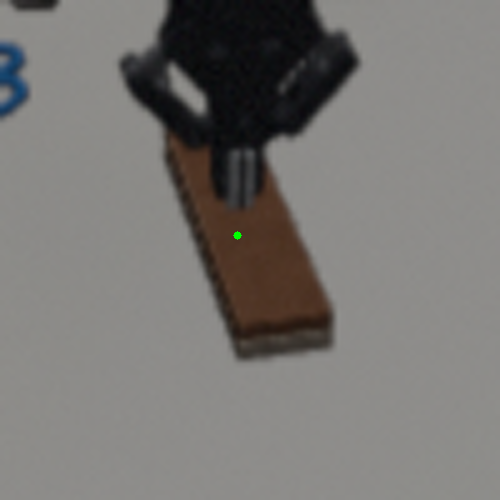

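The shut fingertips show at crop (240,205), above the stone's top. The green dot marks the reported TCP at (237,235), so the tips sit higher than reported. I'll check this with depth.

Run:
```python
from h import *
for n in("side","top"):
    d=get_image(n);P=cloud(d);g=cv2.cvtColor(d["img"],cv2.COLOR_RGB2GRAY)
    if n=="side":
        for v in range(216,240,2): print(v,[tuple(P[v,u].round(0)) for u in (276,278,280)])
    else:
        for v in range(214,232,3): print(v,[tuple(P[v,u].round(0)) for u in (203,207,211)])
print(read_state()["position"])
```

```text
216 [(np.float64(502.0), np.float64(249.0), np.float64(80.0)), (np.float64(497.0), np.float64(238.0), np.float64(72.0)), (np.float64(492.0), np.float64(248.0), np.float64(79.0))]
218 [(np.float64(502.0), np.float64(252.0), np.float64(76.0)), (np.float64(497.0), np.float64(242.0), np.float64(69.0)), (np.float64(492.0), np.float64(248.0), np.float64(73.0))]
220 [(np.float64(502.0), np.float64(251.0), np.float64(69.0)), (np.float64(497.0), np.float64(246.0), np.float64(65.0)), (np.float64(491.0), np.float64(245.0), np.float64(65.0))]
222 [(np.float64(502.0), np.float64(246.0), np.float64(59.0)), (np.float64(497.0), np.float64(246.0), np.float64(59.0)), (np.float64(491.0), np.float64(245.0), np.float64(58.0))]
224 [(np.float64(502.0), np.float64(251.0), np.float64(56.0)), (np.float64(497.0), np.float64(249.0), np.float64(55.0)), (np.float64(491.0), np.float64(247.0), np.float64(53.0))]
226 [(np.float64(502.0), np.float64(247.0), np.float64(47.0)), (np.float64(496.0), np.float64(248.0), np.float64(47.0)), (np.float64(491.0), np.float64(246.0), np.float64(46.0))]
228 [(np.float64(502.0), n
[... 1479 characters left out ...]
float64(512.0), np.float64(197.0), np.float64(321.0)), (np.float64(511.0), np.float64(199.0), np.float64(234.0))]
223 [(np.float64(507.0), np.float64(197.0), np.float64(376.0)), (np.float64(506.0), np.float64(195.0), np.float64(333.0)), (np.float64(505.0), np.float64(193.0), np.float64(286.0))]
226 [(np.float64(502.0), np.float64(197.0), np.float64(379.0)), (np.float64(500.0), np.float64(195.0), np.float64(337.0)), (np.float64(499.0), np.float64(193.0), np.float64(285.0))]
229 [(np.float64(496.0), np.float64(197.0), np.float64(377.0)), (np.float64(494.0), np.float64(195.0), np.float64(334.0)), (np.float64(493.0), np.float64(193.0), np.float64(284.0))]
[498.02276113 236.86807264   3.31311852]
```

Depth puts the finger front at y≈247 and the shut tips at z≈28, with x and y as reported. The real tips are therefore about 25 mm higher than the reported TCP. I'll open and go down 25 mm, watching the force.

Call:
jog_arm([
  [85, [0, 0, 0], [0, 0, 0]],
  [85, [0, 0, 0], [0, 0, 0]],
  [85, [0, 0, 0], [0, 0, 0]],
  [85, [0, 0, 0], [0, 0, 0]],
  [85, [0, 0, 0], [0, 0, 0]],
  [85, [0, 0, 0.1], [0, 0, 0]],
  [85, [0, 0, 0.2], [0, 0, 0]],
  [85, [0, 0, 0.25], [0, 0, 0]],
  [85, [0, 0, 0.25], [0, 0, 0]],
])

```text
clock: 5.28
position: [497.7, 236.5, -22.5]
ee_rot: [0.782, -0.623, -0.0, 0.001]
contact_force: [0.7, -0.0, 0.6]
gripper_width: 84.5
grasp_force: 0.0
```

Call:
jog_arm([
  [60, [0, 0, 0], [0, 0, 0]],
  [40, [0, 0, 0], [0, 0, 0]],
  [40, [0, 0, 0], [0, 0, 0]],
  [40, [0, 0, 0], [0, 0, 0]],
  [40, [0, 0, 0], [0, 0, 0]],
])

```text
clock: 5.9
position: [497.7, 236.8, -21.2]
ee_rot: [0.782, -0.623, -0.0, 0.0]
contact_force: [-2.4, -0.3, 5.5]
gripper_width: 49.1
grasp_force: 66.2
```

```bash
python3 -c "
from h import *
aim([430,280,105],[0,0,-1],[-1,0,0])"
```

```text
t 5.9 pos [497.7 236.8 -21.2] z [-0. -0. -1.] y [-0.975 -0.224  0.   ] w 49.1 F [-2.4 -0.3  5.5] grip 66.2 q [ 0.74  0.53 -0.43 -0.   -0.61 -0.51]
shift [-0.573  0.564 -1.261] turn [ 0.    -0.     0.216]
```

Call:
jog_arm([
  [40, [0, 0, -0.1], [0, 0, 0]],
  [40, [0, 0, -0.25], [0, 0, 0]],
  [40, [-0.1, 0.1, -0.4], [0, 0, 0.05]],
  [40, [-0.25, 0.25, -0.6], [0, 0, 0.1]],
  [40, [-0.4, 0.4, -0.8], [0, 0, 0.15]],
  [40, [-0.5, 0.5, -0.95], [0, 0, 0.2]],
  [40, [-0.57, 0.56, -1], [0, 0, 0.216]],
  [40, [-0.57, 0.56, -1], [0, 0, 0.216]],
])

```text
clock: 6.9
position: [430.4, 280.1, 78.6]
ee_rot: [0.707, -0.707, -0.0, -0.0]
contact_force: [-0.5, 0.1, -5.3]
gripper_width: 49.0
grasp_force: 65.1
```

```bash
python3 -c "
from h import *
aim([430,280,105],[0,0,-1],[-1,0,0])"
```

```text
t 6.9 pos [430.4 280.1  78.6] z [ 0.     0.001 -1.   ] y [-1.    -0.001 -0.   ] w 49.0 F [-0.5  0.1 -5.3] grip 65.1 q [ 0.89  0.33 -0.44 -0.   -0.8  -0.89]
shift [ 0.001  0.004 -0.264] turn [-0.     0.001  0.001]
```

Call:
jog_arm([
  [40, [0, 0, -0.2], [0, 0, 0]],
  [40, [0, 0, -0.4], [0, 0.08, 0]],
  [40, [0, 0, -0.5], [0, 0.2, 0]],
  [40, [0, 0, -0.55], [0, 0.34, 0]],
  [40, [0, 0, -0.55], [0, 0.48, 0]],
  [40, [0, 0, -0.55], [0, 0.62, 0]],
  [40, [0, 0, -0.55], [0, 0.76, 0]],
  [40, [0, 0, -0.55], [0, 0.9, 0]],
  [40, [0, 0, -0.55], [0, 1, 0]],
])

```text
clock: 8.02
position: [431.2, 280.6, 130.7]
ee_rot: [0.612, -0.612, 0.354, 0.354]
contact_force: [0.0, 0.9, -4.0]
gripper_width: 48.6
grasp_force: 65.3
```

```bash
python3 -c "
from h import *
aim([430,280,130],[0,-1,0],[-1,0,0])"
```

```text
t 8.03 pos [431.2 280.6 130.7] z [-0.001 -0.867 -0.499] y [-1.    -0.     0.001] w 48.6 F [ 0.   0.9 -4. ] grip 65.3 q [ 1.13  0.73 -0.15  0.38 -1.68 -1.29]
shift [-0.002  0.012  0.009] turn [0.    0.498 0.001]
```

Call:
jog_arm([
  [40, [0, 0.01, 0], [0, 0.12, 0]],
  [40, [0, 0.01, 0], [0, 0.25, 0]],
  [40, [0, 0.01, 0], [0, 0.38, 0]],
  [40, [0, 0.01, 0], [0, 0.498, 0]],
  [40, [0, 0.01, 0], [0, 0.498, 0]],
  [40, [0, 0.01, 0], [0, 0.498, 0]],
])

```text
clock: 8.78
position: [430.3, 280.1, 132.8]
ee_rot: [-0.501, 0.502, -0.498, -0.498]
contact_force: [-0.1, 0.4, -4.2]
gripper_width: 48.4
grasp_force: 65.5
```

Run:
```python
from h import *
aim([430,280,105],[0,-1,0],[-1,0,0])
d=get_image("side");P=cloud(d);hsv=cv2.cvtColor(d["img"],cv2.COLOR_RGB2HSV)
cv2.imwrite("pics/c3.png",cv2.resize(d["img"][150:300,200:400],None,fx=3.5,fy=3.5)[:,:,::-1])
k=(abs(P[...,0]-430)<32)&(P[...,1]>225)&(P[...,1]<345)&(P[...,2]>3)&(P[...,2]<260)
q=P[k]
for a in range(0,260,15):
    s=q[(q[:,2]>=a)&(q[:,2]<a+15)]
    if len(s): print(a,len(s),"x",np.percentile(s[:,0],[3,97]).round(),"y",np.percentile(s[:,1],[5,50,95]).round())
```

```text
t 8.78 pos [430.3 280.1 132.8] z [-0.    -1.    -0.006] y [-1.  0. -0.] w 48.4 F [-0.1  0.4 -4.2] grip 65.5 q [ 1.14  0.98 -0.12  0.47 -2.   -1.36]
shift [-0.278  0.003  0.003] turn [ 0.     0.006 -0.   ]
105 70 x [408. 441.] y [325. 328. 330.]
120 107 x [407. 453.] y [325. 328. 332.]
135 157 x [401. 461.] y [317. 328. 339.]
150 119 x [408. 456.] y [325. 328. 330.]
165 121 x [407. 455.] y [325. 327. 330.]
180 124 x [408. 456.] y [325. 327. 330.]
195 123 x [408. 456.] y [318. 327. 330.]
210 159 x [409. 455.] y [304. 320. 328.]
```

View pics/c3.png

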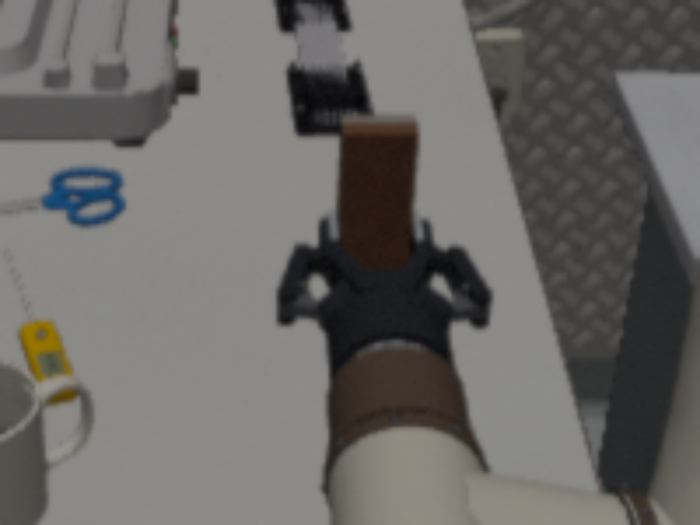

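The stone hangs vertically, brown face towards the camera at (378,190). Its depth is y≈327.5 and it spans x 408–456. The grey face is 21 mm short of the reported TCP, which matches the first grasp, so the real tips lie about 25 mm behind the reported TCP along the tool. Next I'll lower it.

Call:
jog_arm([
  [40, [-0.08, 0, 0], [0, 0.006, 0]],
  [40, [-0.18, 0, 0], [0, 0.006, 0]],
  [40, [-0.26, 0, 0], [0, 0.006, 0]],
  [40, [-0.3, 0, 0], [0, 0.006, 0]],
  [40, [-0.3, 0, 0], [0, 0.006, 0]],
  [40, [-0.3, 0, 0], [0, 0.006, 0]],
])

```text
clock: 9.57
position: [429.7, 280.0, 103.5]
ee_rot: [0.499, -0.499, 0.501, 0.501]
contact_force: [0.8, -0.6, -3.5]
gripper_width: 48.9
grasp_force: 65.5
```

```bash
cat >> h.py <<'E'
def standing(y0,y1,x0=430):
    d=get_image("side");P=cloud(d)
    k=(abs(P[...,0]-x0)<20)&(P[...,1]>y0)&(P[...,1]<y1)&(P[...,2]>110)&(P[...,2]<260)
    q=P[k]; s=q[(q[:,2]<q[:,2].max()-15)]
    print("top z",np.percentile(q[:,2],[95,99,100]).round(1))
    f=s[abs(s[:,1]-np.median(s[:,1]))<6]; A=np.polyfit(f[:,2],f[:,1],1); print("face y",np.median(f[:,1]).round(1),"tilt deg",np.degrees(np.arctan(A[0])).round(2),len(f))
E
python3 - <<'E'
from h import *
standing(290,345)
aim([430,280,100],[0,-1,0],[-1,0,0])
E
```

```text
top z [185.6 186.4 187. ]
face y 327.7 tilt deg 0.31 362
t 9.62 pos [429.7 280.  103.5] z [-0.    -1.     0.004] y [-1.  0. -0.] w 48.9 F [ 0.4  0.  -4.6] grip 65.5 q [ 1.15  1.02 -0.11  0.46 -1.97 -1.38]
shift [-0.035 -0.003  0.   ] turn [ 0.    -0.004 -0.   ]
```

Call:
jog_arm([
  [40, [-0.02, 0, 0], [0, -0.002, 0]],
  [40, [-0.035, 0, 0], [0, -0.002, 0]],
  [40, [-0.035, 0, 0], [0, -0.002, 0]],
])

```text
clock: 10.0
position: [429.7, 279.9, 99.7]
ee_rot: [0.499, -0.499, 0.5, 0.501]
contact_force: [1.1, 1.0, -4.8]
gripper_width: 48.9
grasp_force: 65.5
```

Call:
jog_arm([
  [40, [-0.01, 0, 0], [0, 0, 0]],
  [40, [-0.015, 0, 0], [0, 0, 0]],
  [40, [-0.015, 0, 0], [0, 0, 0]],
])

```text
clock: 10.38
position: [429.7, 279.9, 98.6]
ee_rot: [0.499, -0.499, 0.501, 0.501]
contact_force: [0.2, -0.2, -3.9]
gripper_width: 48.9
grasp_force: 65.5
```

Call:
jog_arm([
  [40, [-0.01, 0, 0], [0, 0, 0]],
  [40, [-0.01, 0, 0], [0, 0, 0]],
])

```text
clock: 10.62
position: [429.6, 280.1, 98.5]
ee_rot: [0.499, -0.499, 0.501, 0.501]
contact_force: [0.2, -0.1, 1.1]
gripper_width: 48.7
grasp_force: 65.6
```

Call:
jog_arm([
  [40, [-0.01, 0, 0], [0, 0, 0]],
  [40, [-0.01, 0, 0], [0, 0, 0]],
])

```text
clock: 10.88
position: [429.6, 280.2, 98.6]
ee_rot: [0.498, -0.499, 0.502, 0.501]
contact_force: [-1.0, -0.1, 6.6]
gripper_width: 49.1
grasp_force: 65.6
```

Run:
```python
from h import *
standing(290,345)
aim([430,280,97],[0,-1,0],[-1,0,0])
```

```text
top z [180.6 182.  182.5]
face y 328.1 tilt deg -0.08 339
t 10.93 pos [429.6 280.2  98.6] z [-0.    -1.     0.006] y [-1.     0.    -0.001] w 48.6 F [-1.4  0.5  5.2] grip 65.6 q [ 1.15  1.03 -0.11  0.46 -1.97 -1.38]
shift [-0.016 -0.004  0.001] turn [ 0.    -0.006 -0.001]
```

The force flipped to +6 N with the tilt near 0°, so the stone is standing. I'll ease off slightly, open and back away.

Call:
jog_arm([
  [40, [0.006, 0, 0], [0, 0, 0]],
  [40, [0.006, 0, 0], [0, 0, 0]],
  [55, [0.006, 0, 0], [0, 0, 0]],
  [70, [0.006, 0, 0], [0, 0, 0]],
  [85, [0.006, 0, 0], [0, 0, 0]],
  [85, [0.006, 0, 0], [0, 0, 0]],
])

```text
clock: 11.68
position: [429.7, 279.9, 96.6]
ee_rot: [0.499, -0.5, 0.5, 0.501]
contact_force: [-0.0, -0.2, 0.2]
gripper_width: 85.2
grasp_force: 0.0
```

Call:
jog_arm([
  [85, [0, 0, -0.15], [0, 0, 0]],
  [85, [0, 0, -0.4], [0, 0, 0]],
  [85, [0, 0, -0.7], [0, 0, 0]],
  [85, [0, 0, -1], [0, 0, 0]],
  [85, [0, 0, -1], [0, 0, 0]],
])

```text
clock: 12.3
position: [429.5, 381.4, 95.9]
ee_rot: [0.5, -0.5, 0.501, 0.5]
contact_force: [0.3, 0.6, -1.2]
gripper_width: 84.7
grasp_force: 0.0
```

Run:
```python
from h import *
standing(290,345)
aim([430,380,300],[0,-1,0],[-1,0,0])
t=get_image("top");P=cloud(t);k=(P[...,2]>165)&(P[...,2]<195)&(P[...,1]<340)&(P[...,1]>270)&(abs(P[...,0]-430)<60)
print(rect(P[k][:,:2]),k.sum())
```

```text
top z [180.7 181.5 182.1]
face y 327.5 tilt deg -0.05 337
t 12.35 pos [429.4 380.2  96. ] z [ 0.    -1.     0.002] y [-1. -0.  0.] w 84.4 F [ 0.1  0.2 -1.1] grip 0.0 q [ 1.2   1.13  0.18  0.45 -2.14 -1.32]
shift [ 2.04  -0.005  0.006] turn [-0.    -0.002  0.   ]
(array([430.6, 312.8]), 48.8, 25.8, 0.11) 260
```

Call:
jog_arm([
  [85, [0.4, 0, 0], [0, 0, 0]],
  [85, [0.8, 0, 0], [0, 0, 0]],
  [85, [1, 0, 0], [0, -0.1, 0]],
  [85, [1, 0, 0], [0, -0.25, 0]],
])

```text
clock: 12.9
position: [429.8, 379.3, 197.0]
ee_rot: [-0.561, 0.562, -0.43, -0.43]
contact_force: [0.3, 0.2, -0.6]
gripper_width: 85.0
grasp_force: 0.0
```

Run:
```python
from h import *
aim([430,380,290],[0,-.5,-.866],[-1,0,0])
```

```text
t 12.9 pos [429.8 379.3 197. ] z [-0.001 -0.965 -0.261] y [-1.     0.001  0.   ] w 85.0 F [ 0.3  0.2 -0.6] grip 0.0 q [ 1.19  0.9   0.17  0.42 -2.09 -1.25]
shift [ 0.896 -0.002 -0.25 ] turn [ 0.001 -0.748 -0.   ]
```

Call:
jog_arm([
  [85, [0.45, 0, -0.12], [0, -0.15, 0]],
  [85, [0.9, 0, -0.25], [0, -0.32, 0]],
  [85, [0.9, 0, -0.25], [0, -0.5, 0]],
  [85, [0.9, 0, -0.25], [0, -0.67, 0]],
  [85, [0.9, 0, -0.25], [0, -0.84, 0]],
  [85, [0.9, 0, -0.25], [0, -1, 0]],
])

```text
clock: 13.65
position: [429.5, 380.1, 290.8]
ee_rot: [-0.701, 0.702, -0.091, -0.091]
contact_force: [-0.2, -0.6, -0.1]
gripper_width: 84.9
grasp_force: 0.0
```

Run:
```python
from h import *
aim([431,220,300],[0,.7,-.7],[-1,0,0])
```

```text
t 13.65 pos [429.5 380.1 290.8] z [ 0.    -0.255 -0.967] y [-1.     0.001 -0.001] w 84.9 F [-0.2 -0.6 -0.1] grip 0.0 q [ 1.08  0.36  0.1   0.12 -1.55 -1.09]
shift [ 1.571 -0.017  0.319] turn [-0.001 -0.996 -0.001]
```

Call:
jog_arm([
  [85, [0.4, 0, 0.1], [0, -0.1, 0]],
  [85, [0.8, 0, 0.2], [0, -0.25, 0]],
  [85, [1, -0.01, 0.2], [0, -0.4, 0]],
  [85, [1, -0.01, 0.2], [0, -0.5, 0]],
])

```text
clock: 14.15
position: [429.9, 276.5, 298.2]
ee_rot: [-0.7, 0.702, 0.093, 0.094]
contact_force: [-0.0, 0.4, -0.7]
gripper_width: 85.4
grasp_force: 0.0
```

Run:
```python
from h import *
aim([431,220,300],[0,.9,-.43],[-1,0,0])
```

```text
t 14.15 pos [429.9 276.5 298.2] z [ 0.003  0.262 -0.965] y [-1.     0.004 -0.002] w 85.4 F [-0.   0.4 -0.7] grip 0.0 q [ 0.76  0.06 -0.13 -0.2  -1.19 -0.71]
shift [ 0.54  -0.013 -0.165] turn [-0.004 -0.821 -0.002]
```

Call:
jog_arm([
  [85, [0.3, -0.01, -0.1], [0, -0.15, 0]],
  [85, [0.54, -0.01, -0.17], [0, -0.32, 0]],
  [85, [0.54, -0.01, -0.17], [0, -0.5, 0]],
  [85, [0.54, -0.01, -0.17], [0, -0.67, 0]],
  [85, [0.54, -0.01, -0.17], [0, -0.82, 0]],
  [85, [0.54, -0.01, -0.17], [0, -1, 0]],
])

```text
clock: 14.9
position: [431.4, 222.0, 300.8]
ee_rot: [-0.56, 0.561, 0.43, 0.433]
contact_force: [-0.7, 1.1, -1.6]
gripper_width: 85.0
grasp_force: 0.0
```

Run:
```python
from h import *
aim([431,235,205],[0,1,0],[-1,0,0])
```

```text
t 14.9 pos [431.4 222.  300.8] z [ 0.004  0.967 -0.256] y [-1.     0.003 -0.003] w 85.0 F [-0.7  1.1 -1.6] grip 0.0 q [-0.11  0.23 -0.23 -1.29 -1.54  0.48]
shift [0.893 0.007 0.371] turn [-0.004 -0.247  0.003]
```

Call:
jog_arm([
  [85, [0.4, 0, 0.15], [0, -0.1, 0]],
  [85, [0.8, 0.01, 0.3], [0, -0.24, 0]],
  [85, [0.9, 0.01, 0.37], [-0.004, -0.247, 0.003]],
  [85, [0.9, 0.01, 0.37], [-0.004, -0.247, 0.003]],
])

```text
clock: 15.4
position: [430.5, 235.1, 203.7]
ee_rot: [0.502, -0.502, -0.5, -0.496]
contact_force: [0.4, 0.7, 1.3]
gripper_width: 84.9
grasp_force: 0.0
```

Run:
```python
from h import *
aim([431,240,99],[0,1,0],[-1,0,0])
```

```text
t 15.4 pos [430.5 235.1 203.7] z [-0.004  1.    -0.008] y [-1.    -0.004  0.003] w 84.9 F [0.4 0.7 1.3] grip 0.0 q [-0.15  0.57 -0.34 -1.44 -1.66  0.91]
shift [ 1.047 -0.008  0.057] turn [ 0.004 -0.007 -0.003]
```

Call:
jog_arm([
  [85, [0.4, 0, 0.05], [0.004, -0.007, -0.003]],
  [85, [0.8, 0, 0.05], [0.004, -0.007, -0.003]],
  [85, [1, -0.01, 0.06], [0.004, -0.007, -0.003]],
  [85, [1, -0.01, 0.06], [0.004, -0.007, -0.003]],
])

```text
clock: 15.9
position: [432.3, 240.7, 107.0]
ee_rot: [0.503, -0.497, -0.497, -0.502]
contact_force: [0.6, 0.2, 1.2]
gripper_width: 85.3
grasp_force: 0.0
```

Run:
```python
from h import *
aim([430.8,357,98],[0,1,0],[-1,0,0])
t=get_image("top");P=cloud(t);k=(P[...,2]>165)&(P[...,2]<195)&(P[...,1]<340)&(P[...,1]>270)&(abs(P[...,0]-430)<60)
print(rect(P[k][:,:2]),k.sum())
d=get_image("side");cv2.imwrite("pics/c4.png",cv2.resize(d["img"][120:300,180:400],None,fx=3,fy=3)[:,:,::-1])
```

```text
t 15.9 pos [432.3 240.7 107. ] z [-0.001  1.    -0.001] y [-1.    -0.001 -0.01 ] w 85.3 F [0.6 0.2 1.2] grip 0.0 q [-0.14  0.79 -0.34 -1.44 -1.63  1.14]
shift [0.088 0.015 1.164] turn [ 0.001 -0.001  0.01 ]
(array([430.5, 313.2]), 48.8, 26.2, 179.8) 260
```

View pics/c4.png

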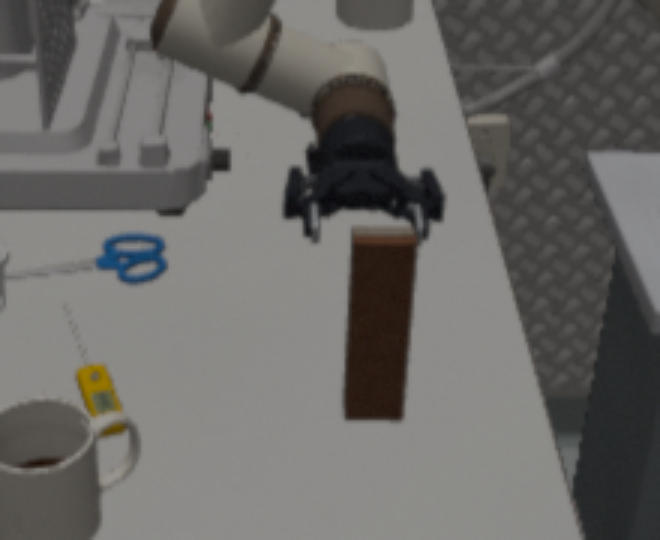

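The stone stands free at crop (378,330) with the gripper behind it, open and pointing at the grey side. Now I'll advance and take the fresh hold.

Call:
jog_arm([
  [85, [0.09, 0.015, 0.2], [0, 0, 0.01]],
  [85, [0.09, 0.015, 0.4], [0, 0, 0.01]],
  [85, [0.09, 0.015, 0.6], [0, 0, 0.01]],
  [85, [0.09, 0.015, 0.8], [0, 0, 0.01]],
  [85, [0.09, 0.015, 1], [0, 0, 0.01]],
  [85, [0.09, 0.015, 1], [0, 0, 0.01]],
])

```text
clock: 16.75
position: [429.1, 342.0, 93.9]
ee_rot: [-0.497, 0.502, 0.503, 0.497]
contact_force: [0.6, -0.6, 0.3]
gripper_width: 84.9
grasp_force: 0.0
```

Run:
```python
from h import *
aim([430.6,357,98],[0,1,0],[-1,0,0])
```

```text
t 16.75 pos [429.1 342.   93.9] z [-0.002  1.     0.001] y [-1.    -0.002  0.011] w 84.9 F [ 0.6 -0.6  0.3] grip 0.0 q [ 0.03  0.82 -0.35 -1.6  -1.56  1.16]
shift [-0.041 -0.015  0.15 ] turn [ 0.001  0.001 -0.011]
```

Call:
jog_arm([
  [85, [-0.04, -0.015, 0.15], [0, 0, -0.011]],
  [85, [-0.04, -0.015, 0.15], [0, 0, -0.011]],
  [70, [-0.04, -0.015, 0.15], [0, 0, -0.011]],
  [58, [-0.04, -0.015, 0.15], [0, 0, -0.011]],
  [52, [-0.04, -0.015, 0.15], [0, 0, -0.011]],
  [40, [-0.04, -0.015, 0.15], [0, 0, -0.011]],
  [40, [-0.04, -0.015, 0.15], [0, 0, -0.011]],
  [40, [-0.04, -0.015, 0.15], [0, 0, -0.011]],
])

```text
clock: 17.75
position: [431.1, 355.2, 98.0]
ee_rot: [-0.5, 0.5, 0.5, 0.5]
contact_force: [-1.7, -2.2, 1.5]
gripper_width: 48.8
grasp_force: 63.7
```

Run:
```python
from h import *
aim([430.6,357,130],[0,.866,-.5],[-1,0,0])
```

```text
t 17.75 pos [431.1 355.2  98. ] z [0.    1.    0.001] y [-1.  0. -0.] w 48.8 F [-1.7 -2.2  1.5] grip 63.7 q [ 0.06  0.81 -0.35 -1.62 -1.55  1.16]
shift [-0.32   0.005  0.018] turn [-0.     0.501 -0.   ]
```

Call:
jog_arm([
  [40, [-0.1, 0, 0], [0, 0, 0]],
  [40, [-0.25, 0, 0], [0, 0, 0]],
  [40, [-0.45, 0, 0], [0, 0.05, 0]],
  [40, [-0.5, 0, 0], [0, 0.18, 0]],
  [40, [-0.5, 0, 0], [0, 0.32, 0]],
  [40, [-0.5, 0, 0], [0, 0.46, 0]],
  [40, [-0.5, 0, 0], [0, 0.6, 0]],
  [40, [-0.5, 0, 0], [0, 0.74, 0]],
  [40, [-0.5, 0, 0], [0, 0.88, 0]],
  [40, [-0.5, 0, 0], [0, 1, 0]],
])

```text
clock: 19.0
position: [429.1, 355.2, 149.5]
ee_rot: [-0.683, 0.683, 0.183, 0.182]
contact_force: [0.0, -1.6, -6.1]
gripper_width: 49.0
grasp_force: 62.9
```

Run:
```python
from h import *
aim([430.6,300,110],[0,0,-1],[-1,0,0])
```

```text
t 19.0 pos [429.1 355.2 149.5] z [-0.001  0.499 -0.867] y [-1.     0.     0.001] w 49.0 F [ 0.  -1.6 -6.1] grip 62.9 q [ 0.72  0.23 -0.29 -0.57 -0.78 -0.36]
shift [ 0.675 -0.015  0.067] turn [ 0.001  0.499 -0.   ]
```

Call:
jog_arm([
  [40, [0.1, 0, 0], [0, 0.12, 0]],
  [40, [0.3, -0.01, 0.02], [0, 0.25, 0]],
  [40, [0.5, -0.01, 0.05], [0, 0.38, 0]],
  [40, [0.67, -0.015, 0.07], [0, 0.5, 0]],
  [40, [0.67, -0.015, 0.07], [0, 0.5, 0]],
  [40, [0.67, -0.015, 0.07], [0, 0.5, 0]],
])

```text
clock: 19.75
position: [432.1, 300.7, 108.8]
ee_rot: [-0.706, 0.708, 0.001, 0.001]
contact_force: [-0.2, -0.2, -4.3]
gripper_width: 48.9
grasp_force: 63.1
```

Run:
```python
from h import *
aim([430.6,300,-22],[0,0,-1],[-1,0,0])
d=get_image("side");P=cloud(d)
k=(abs(P[...,0]-430)<35)&(P[...,1]>335)&(P[...,1]<420)&(P[...,2]>40)
q=P[k]; print(rect(q[:,:2]), np.percentile(q[:,2],[1,50,99]).round(1),np.percentile(q[:,1],[99]).round(1))
t=get_image("top");P=cloud(t);k=(abs(P[...,0]-430)<40)&(P[...,1]>190)&(P[...,1]<420)&(P[...,2]>150)&(P[...,2]<185)&((P[...,1]>345))
q=P[k];print(rect(q[:,:2]),len(q)); A=np.c_[q[:,:2]-q[:,:2].mean(0),np.ones(len(q))]; print(np.linalg.lstsq(A,q[:,2],rcond=None)[0])
```

```text
t 19.75 pos [432.1 300.7 108.8] z [-0.001  0.003 -1.   ] y [-1.     0.002  0.001] w 48.9 F [-0.2 -0.2 -4.3] grip 63.1 q [ 0.91  0.31 -0.37 -0.   -0.89 -0.91]
shift [0.011 0.014 1.308] turn [ 0.001  0.003 -0.002]
(array([428.2, 360.9]), 65.9, 52.7, 1.01) [140.8 397.1 482.5] [384.8]
(array([0., 0.]), 0.0, 0.0, 0.0) 0
[0. 0. 0.]<stdin>:7: RuntimeWarning: Mean of empty slice.
  ret = um.true_divide(
```

Call:
jog_arm([
  [40, [0, 0.01, 0.25], [0, 0.003, 0]],
  [40, [0, 0.01, 0.55], [0, 0.003, 0]],
  [40, [0.01, 0.01, 0.85], [0, 0.003, 0]],
  [40, [0.01, 0.01, 1], [0, 0.003, 0]],
  [40, [0.01, 0.01, 1], [0, 0.003, 0]],
])

```text
clock: 20.48
position: [431.9, 299.5, 8.0]
ee_rot: [-0.707, 0.708, -0.001, -0.001]
contact_force: [0.4, -0.1, -3.4]
gripper_width: 49.0
grasp_force: 63.1
```

Call:
jog_arm([
  [40, [0, 0, 0.15], [0, 0, 0]],
  [40, [0, 0, 0.25], [0, 0, 0]],
  [40, [0, 0, 0.32], [0, 0, 0]],
  [40, [0, 0, 0.34], [0, 0, 0]],
  [40, [0, 0, 0.34], [0, 0, 0]],
])

```text
clock: 21.1
position: [432.0, 300.0, -25.7]
ee_rot: [-0.707, 0.707, -0.001, -0.0]
contact_force: [0.8, 0.1, -4.4]
gripper_width: 48.7
grasp_force: 63.3
```

Call:
jog_arm([
  [40, [0, 0, 0.015], [0, 0, 0]],
  [40, [0, 0, 0.02], [0, 0, 0]],
])

```text
clock: 21.35
position: [432.3, 300.2, -27.0]
ee_rot: [-0.707, 0.707, -0.001, 0.0]
contact_force: [-1.3, -1.2, 1.3]
gripper_width: 49.0
grasp_force: 64.0
```

Call:
jog_arm([
  [40, [0, 0, -0.15], [0, 0, 0]],
  [40, [0, 0, -0.4], [0, 0, 0]],
  [40, [0.2, 0, -0.7], [0, 0, 0]],
  [40, [0.5, -0.02, -0.9], [0, 0, 0]],
  [40, [0.8, -0.04, -0.9], [0, 0, 0]],
  [40, [1, -0.05, -0.9], [0, 0, 0]],
])

```text
clock: 22.1
position: [436.5, 198.8, 63.5]
ee_rot: [-0.707, 0.708, -0.001, -0.0]
contact_force: [-0.5, -0.0, -4.9]
gripper_width: 49.0
grasp_force: 63.4
```

Call:
jog_arm([
  [40, [0.3, 0, 0], [0, 0, 0]],
  [40, [0.65, 0, 0], [0, 0, 0]],
  [40, [1, 0, 0], [0, 0, 0]],
])

```text
clock: 22.48
position: [436.6, 99.1, 62.9]
ee_rot: [-0.707, 0.707, -0.001, -0.0]
contact_force: [0.4, 0.3, -4.2]
gripper_width: 48.9
grasp_force: 63.4
```

Call:
jog_arm([
  [40, [0.35, 0, 0], [0, 0, 0]],
  [40, [0.7, 0, 0], [0, 0, 0]],
  [40, [1, 0, 0], [0, 0, 0]],
])

```text
clock: 22.85
position: [436.5, -1.2, 63.2]
ee_rot: [-0.707, 0.707, -0.001, -0.0]
contact_force: [0.6, 0.4, -4.4]
gripper_width: 48.9
grasp_force: 63.4
```

Call:
jog_arm([
  [40, [0.35, 0, 0], [0, 0, 0]],
  [40, [0.7, 0, 0], [0, 0, 0]],
  [40, [1, 0, 0], [0, 0, 0]],
  [40, [1, 0, 0], [0, 0, 0]],
])

```text
clock: 23.35
position: [436.2, -101.4, 63.2]
ee_rot: [-0.706, 0.709, -0.001, -0.001]
contact_force: [-1.1, -0.2, -5.5]
gripper_width: 49.2
grasp_force: 63.4
```

Run:
```python
from h import *
aim([442.5,-172.2,55],[0,0,-1],[-.9985,-.0548,0])
```

```text
t 23.35 pos [ 436.2 -101.4   63.2] z [ 0.    -0.002 -1.   ] y [-1.     0.004 -0.   ] w 49.2 F [-1.1 -0.2 -5.5] grip 63.4 q [ 0.14  0.26 -0.61  0.   -0.71 -0.14]
shift [ 0.707 -0.066  0.083] turn [-0.    -0.002 -0.056]
```

Call:
jog_arm([
  [40, [0.3, -0.03, 0], [0, 0, -0.03]],
  [40, [0.6, -0.05, 0.05], [0, 0, -0.056]],
  [40, [0.71, -0.066, 0.2], [0, 0, -0.056]],
  [40, [0.71, -0.066, 0.4], [0, 0, -0.056]],
  [40, [0.71, -0.066, 0.4], [0, 0, -0.056]],
  [40, [0.71, -0.066, 0.4], [0, 0, -0.056]],
])

```text
clock: 24.1
position: [443.6, -170.6, 23.5]
ee_rot: [0.728, -0.686, 0.001, 0.001]
contact_force: [0.2, 0.1, -4.6]
gripper_width: 49.3
grasp_force: 63.4
```

Run:
```python
from h import *
aim([442.5,-172.2,-10],[0,0,-1],[-.9985,-.0548,0])
O=np.array([443.2,-184.2]); a=np.array([-.0548,.9985]); b=np.array([.9985,.0548])
for n in("side","top"):
    d=get_image(n);P=cloud(d);h=P[...,:2]-O;s=h@a;t=h@b;z=P[...,2]
    # stone grey top now near z=23+27+26=76
    k=(z>66)&(z<86)&(abs(t)<40)&(abs(s)<110)
    k=cv2.morphologyEx(k.astype(np.uint8),cv2.MORPH_OPEN,np.ones((2,2)))>0
    for nm,kk in(("neg",k&(s<-40)),("pos",k&(s>40))):
        if kk.sum()>5: print(n,nm,kk.sum(),"t",np.percentile(t[kk],[2,50,98]).round(1),"s",np.percentile(s[kk],[2,98]).round(1),"z",np.median(z[kk]).round(1))
    if n=="side": cv2.imwrite("pics/c5.png",cv2.resize(d["img"][110:220,220:350],None,fx=5,fy=5)[:,:,::-1])
```

```text
t 24.1 pos [ 443.6 -170.6   23.5] z [ 0.001 -0.002 -1.   ] y [-0.998 -0.059 -0.001] w 49.3 F [ 0.2  0.1 -4.6] grip 63.4 q [-0.02  0.36 -0.59  0.   -0.62  0.08]
shift [0.015 0.012 0.335] turn [-0.001 -0.002  0.004]
side neg 41 t [-59.9 -18.2   5.8] s [-220.7  -40.9] z 76.0
side pos 166 t [-21.4   2.3  26.7] s [ 41.6 101.8] z 75.7
```

View pics/c5.png

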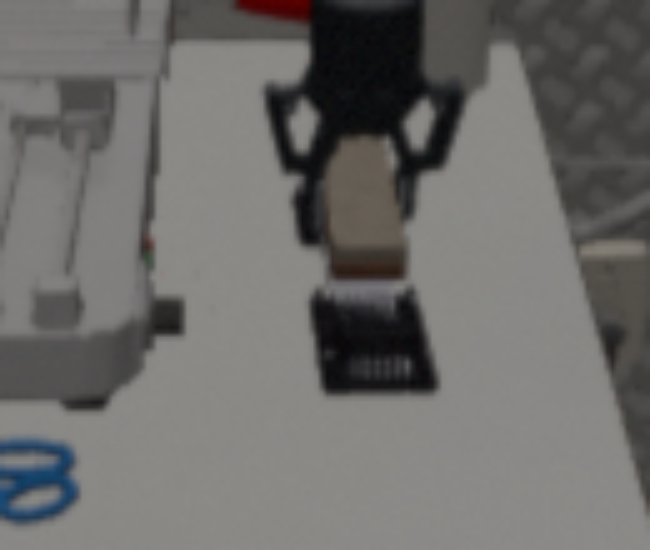

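The stone hangs over the bed, grey side up, with its end at crop (367,255) and the jaw end below it at (375,340). It's aligned within about 1–2 mm, so I'll lower it.

Call:
jog_arm([
  [40, [0.015, 0.014, 0.1], [0, -0.001, 0.004]],
  [40, [0.015, 0.014, 0.2], [0, -0.001, 0.004]],
  [40, [0.015, 0.014, 0.28], [0, -0.001, 0.004]],
  [40, [0.015, 0.014, 0.34], [0, -0.001, 0.004]],
  [40, [0.015, 0.014, 0.34], [0, -0.001, 0.004]],
  [40, [0.015, 0.014, 0.34], [0, -0.001, 0.004]],
])

```text
clock: 24.95
position: [442.1, -172.7, -10.6]
ee_rot: [0.726, -0.688, 0.001, 0.0]
contact_force: [0.4, 0.4, -4.8]
gripper_width: 48.6
grasp_force: 63.6
```

Call:
jog_arm([
  [40, [0, 0, 0.01], [0, 0, 0]],
  [40, [0, 0, 0.02], [0, 0, 0]],
  [40, [0, 0, 0.02], [0, 0, 0]],
])

```text
clock: 25.32
position: [441.8, -172.7, -12.6]
ee_rot: [0.726, -0.688, 0.001, 0.0]
contact_force: [-0.4, -0.2, -4.7]
gripper_width: 48.9
grasp_force: 63.6
```

Run:
```python
from h import *
aim([442.5,-172.2,-13.5],[0,0,-1],[-.9985,-.0548,0])
```

```text
t 25.32 pos [ 441.8 -172.7  -12.6] z [ 0.001 -0.001 -1.   ] y [-0.999 -0.054 -0.   ] w 48.9 F [-0.4 -0.2 -4.7] grip 63.6 q [-0.03  0.43 -0.62  0.   -0.53  0.08]
shift [-0.004 -0.007  0.009] turn [-0.    -0.001 -0.001]
```

Call:
jog_arm([
  [40, [0, 0, 0.01], [0, 0, 0]],
  [40, [0, 0, 0.01], [0, 0, 0]],
])

```text
clock: 25.58
position: [441.9, -172.7, -13.1]
ee_rot: [0.726, -0.688, 0.001, 0.0]
contact_force: [-1.7, 0.9, 3.8]
gripper_width: 49.2
grasp_force: 64.4
```

Call:
jog_arm([
  [40, [0, 0, 0.008], [0, 0, 0]],
  [40, [0, 0, 0.008], [0, 0, 0]],
])

```text
clock: 25.82
position: [441.9, -172.7, -13.1]
ee_rot: [0.726, -0.688, 0.001, 0.0]
contact_force: [-3.4, 1.9, 11.8]
gripper_width: 49.0
grasp_force: 65.7
```

Call:
jog_arm([
  [40, [0, 0, -0.008], [0, 0, 0]],
  [40, [0, 0, -0.008], [0, 0, 0]],
  [60, [0, 0, -0.008], [0, 0, 0]],
  [75, [0, 0, -0.008], [0, 0, 0]],
  [85, [0, 0, -0.008], [0, 0, 0]],
  [85, [0, 0, -0.3], [0, 0, 0]],
  [85, [0, 0, -0.7], [0, 0, 0]],
  [85, [0, 0, -1], [0, 0, 0]],
  [85, [0, 0, -1], [0, 0, 0]],
])

```text
clock: 26.95
position: [443.8, -172.7, 87.8]
ee_rot: [0.726, -0.688, 0.003, -0.002]
contact_force: [0.5, 0.2, -0.3]
gripper_width: 85.3
grasp_force: 0.0
```

```bash
cat >> h.py <<'E'
O=np.array([443.2,-184.2]); A_=np.array([-.0548,.9985]); B_=np.array([.9985,.0548])
def hold():
    d=get_image("side");P=cloud(d);h=P[...,:2]-O;s=h@A_;t=h@B_;z=P[...,2]
    k=(z>34)&(z<46)&(abs(t)<45)&(s>-110)&(s<99); k=cv2.morphologyEx(k.astype(np.uint8),cv2.MORPH_OPEN,np.ones((2,2)))>0
    print("stone",k.sum(),rect(np.c_[t,s][k].astype(np.float32)),"z",np.percentile(z[k],[5,50,95]).round(1), "t",np.percentile(t[k],[2,98]).round(1))
    for lo in range(80,170,3):
        m=(abs(s-lo)<1.8)&(abs(t)<18)
        if m.sum(): print(lo,int(np.median(z[m])),end=" ")
    print()
    return d
E
python3 - <<'E'
from h import *
d=hold();cv2.imwrite("pics/c6.png",cv2.resize(d["img"][110:220,220:350],None,fx=5,fy=5)[:,:,::-1])
p=O+A_*190
aim([p[0],p[1],90],[0,0,-1],[-.9985,-.0548,0])
E
```

```text
Traceback (most recent call last):
  File "h.py", line 37, in hold
    print("stone",k.sum(),rect(np.c_[t,s][k].astype(np.float32)),"z",np.percentile(z[k],[5,50,95]).round(1), "t",np.percentile(t[k],[2,98]).round(1))
                               ~~~~~~~~~~^^^
IndexError: boolean index did not match indexed array along axis 1; size of axis is 1024 but size of corresponding boolean axis is 512
```

```bash
sed -i 's/np.c_\[t,s\]\[k\]/np.c_[t[k],s[k]]/' h.py
python3 - <<'E'
from h import *
d=hold()
p=O+A_*200
aim([p[0],p[1],90],[0,0,-1],[-.9985,-.0548,0])
E
```

```text
stone 351 (array([-6.7, -6.8]), 210.2, 58.9, 88.72) z [22.  39.8 42.2] t [-33.8  22.4]
80 40 83 41 86 40 89 40 92 31 95 33 98 36 101 30 113 32 116 33 119 34 122 36 125 35 128 35 131 33 134 32 137 23 140 26 143 27 146 13 149 14 152 13 155 13 158 11 161 7 164 7 167 9 
t 27.05 pos [ 441.4 -172.5   85.2] z [ 0.    -0.001 -1.   ] y [-0.999 -0.053 -0.   ] w 85.1 F [-0.5 -0.4 -0.6] grip 0.0 q [-0.03  0.26 -0.52  0.   -0.79  0.08]
shift [-1.882 -0.008 -0.049] turn [-0.    -0.001 -0.001]
```

Call:
jog_arm([
  [60, [-0.3, 0, 0], [0, 0, 0]],
  [30, [-0.65, 0, 0], [0, 0, 0]],
  [0, [-0.9, 0, 0], [0, 0, 0]],
  [0, [-0.9, 0, 0], [0, 0, 0]],
])

```text
clock: 27.55
position: [436.0, -81.8, 84.2]
ee_rot: [0.727, -0.687, -0.0, 0.001]
contact_force: [0.8, -0.3, -0.3]
gripper_width: 11.8
grasp_force: 0.0
```

Call:
jog_arm([
  [0, [-0.3, 0, 0], [0, 0, 0]],
  [0, [-0.6, 0, 0], [0, 0, 0]],
  [0, [-0.75, 0, 0], [0, 0, 0]],
  [0, [-0.75, 0, 0.3], [0, 0, 0]],
  [0, [-0.75, 0, 0.3], [0, 0, 0]],
  [0, [-0.75, 0, 0.3], [0, 0, 0]],
])

```text
clock: 28.3
position: [433.3, -8.3, 55.6]
ee_rot: [0.726, -0.688, 0.001, 0.0]
contact_force: [-0.2, -0.1, 0.3]
gripper_width: -0.3
grasp_force: 0.0
```

Run:
```python
from h import *
p=O+A_*175
aim([p[0],p[1],-5],[0,0,-1],[-.9985,-.0548,0])
d=get_image("side");P=cloud(d);s=(P[...,:2]-O)@A_;t=(P[...,:2]-O)@B_
k=(abs(t)<14)&(s>155)&(s<215)&(P[...,2]>40)&(P[...,2]<200);q=P[k]
print("tip z",np.percentile(q[:,2],[0,1,5]).round(1),"front s",np.percentile(s[k&(P[...,2]<105)],[5,50,95]).round(1))
```

```text
t 28.3 pos [433.3  -8.3  55.6] z [ 0.    -0.001 -1.   ] y [-0.999 -0.053 -0.   ] w -0.3 F [-0.2 -0.1  0.3] grip 0.0 q [ 0.36  0.25 -0.65  0.   -0.67 -0.31]
shift [ 0.011 -0.002  0.606] turn [-0.    -0.001 -0.002]
tip z [81.1 83.8 89.6] front s [175.9 184.1 189.9]
```

Call:
jog_arm([
  [0, [0, 0, 0.3], [0, 0, 0]],
  [0, [0, 0, 0.55], [0, 0, 0]],
  [0, [0, 0, 0.61], [0, 0, 0]],
  [0, [0, 0, 0.61], [0, 0, 0]],
])

```text
clock: 28.85
position: [433.5, -7.9, -5.1]
ee_rot: [0.726, -0.688, 0.001, -0.0]
contact_force: [0.2, -0.2, -0.3]
gripper_width: -0.0
grasp_force: 0.0
```

Call:
jog_arm([
  [0, [0.1, 0, 0], [0, 0, 0]],
  [0, [0.2, 0, 0], [0, 0, 0]],
  [0, [0.27, 0, 0], [0, 0, 0]],
  [0, [0.3, 0, 0], [0, 0, 0]],
  [0, [0.33, 0, 0], [0, 0, 0]],
])

```text
clock: 29.48
position: [435.0, -40.8, -5.3]
ee_rot: [0.726, -0.688, 0.001, -0.0]
contact_force: [-1.0, 4.4, 3.6]
gripper_width: 0.3
grasp_force: 2.1
```

Call:
jog_arm([
  [0, [0.03, 0, 0], [0, 0, 0]],
  [0, [0.06, 0, 0], [0, 0, 0]],
  [0, [0.09, 0, 0], [0, 0, 0]],
  [0, [0.11, 0, 0], [0, 0, 0]],
])

```text
clock: 29.98
position: [435.7, -51.8, -5.5]
ee_rot: [0.726, -0.688, 0.001, -0.0]
contact_force: [-2.1, 7.4, 3.0]
gripper_width: 0.1
grasp_force: 3.6
```

Call:
jog_arm([
  [0, [0.015, 0, 0], [0, 0, 0]],
  [0, [0.03, 0, 0], [0, 0, 0]],
])

```text
clock: 30.22
position: [435.9, -54.5, -5.5]
ee_rot: [0.726, -0.688, 0.001, -0.0]
contact_force: [-0.8, 6.4, 4.0]
gripper_width: 0.4
grasp_force: 3.6
```

Call:
jog_arm([
  [0, [0.01, 0, 0], [0, 0, 0]],
  [0, [0.02, 0, 0], [0, 0, 0]],
])

```text
clock: 30.48
position: [436.0, -56.4, -5.5]
ee_rot: [0.726, -0.688, 0.001, -0.0]
contact_force: [-1.0, 7.7, 4.2]
gripper_width: -0.1
grasp_force: 3.6
```

Call:
jog_arm([
  [0, [0.01, 0, 0], [0, 0, 0]],
  [0, [0.015, 0, 0], [0, 0, 0]],
])

```text
clock: 30.72
position: [436.1, -57.9, -5.5]
ee_rot: [0.726, -0.688, 0.001, -0.0]
contact_force: [-0.5, 6.8, 3.8]
gripper_width: 0.1
grasp_force: 3.6
```

Call:
jog_arm([
  [0, [0.008, 0, 0], [0, 0, 0]],
  [0, [0.01, 0, 0], [0, 0, 0]],
])

```text
clock: 30.98
position: [436.1, -58.4, -5.5]
ee_rot: [0.726, -0.688, 0.0, -0.001]
contact_force: [-2.1, 11.1, 4.4]
gripper_width: -0.2
grasp_force: 6.1
```

Call:
jog_arm([
  [0, [0.008, 0, 0], [0, 0, 0]],
  [0, [0.01, 0, 0], [0, 0, 0]],
])

```text
clock: 31.22
position: [436.2, -58.5, -5.5]
ee_rot: [0.726, -0.688, 0.0, -0.001]
contact_force: [-3.5, 18.1, 6.2]
gripper_width: -0.0
grasp_force: 9.4
```

The jaw stopped and the force rose to 18 N at s≈126, as expected for a tight fit. Backing off and lifting.

Call:
jog_arm([
  [0, [-0.1, 0, 0], [0, 0, 0]],
  [0, [-0.35, 0, 0], [0, 0, 0]],
  [0, [-0.4, 0, -0.3], [0, 0, 0]],
  [0, [-0.6, 0, -0.7], [0, 0, 0]],
  [0, [-1, 0, -1], [0, 0, 0]],
  [0, [-1, 0, -1], [0, 0, 0]],
  [0, [-1, 0, -1], [0, 0, 0]],
])

```text
clock: 32.1
position: [429.2, 38.9, 93.4]
ee_rot: [0.726, -0.688, 0.0, 0.001]
contact_force: [0.7, -0.2, 1.3]
gripper_width: 0.1
grasp_force: 0.0
```

Run:
```python
from h import *
d=hold();cv2.imwrite("pics/c7.png",cv2.resize(d["img"][110:260,190:340],None,fx=3.9,fy=3.9)[:,:,::-1])
P=cloud(d);h=P[...,:2]-O;s=h@A_;t=h@B_
k=(P[...,2]>36)&(P[...,2]<45)&(abs(t)<30)&(abs(s)<85)
print("centre t",np.percentile(t[k],[2,50,98]).round(1),"z",np.median(P[k][:,2]).round(1))
for n in ("top",):
    a=np.load("top0.npz")["img"].astype(int);b=get_image("top")["img"].astype(int);D=abs(a-b).max(2)>30
    print("diff mug",D[130:182,100:150].sum(),"thermo",D[145:178,160:235].sum(),"scissors",D[110:182,245:280].sum())
```

```text
stone 227 (array([ 2.7, 84.2]), 320.7, 58.4, 85.81) z [ 33.6  40.5 130.9] t [-20.3  24.2]
80 41 83 40 86 35 89 37 92 38 95 33 98 34 101 36 104 34 107 35 110 30 113 20 116 27 119 22 122 14 125 14 128 13 131 14 134 15 137 14 140 13 143 14 146 13 149 13 152 12 155 13 158 14 161 10 164 8 167 9 
centre t [-18.1   9.6  26.2] z 40.6
diff mug 0 thermo 0 scissors 0
```

View pics/c7.png

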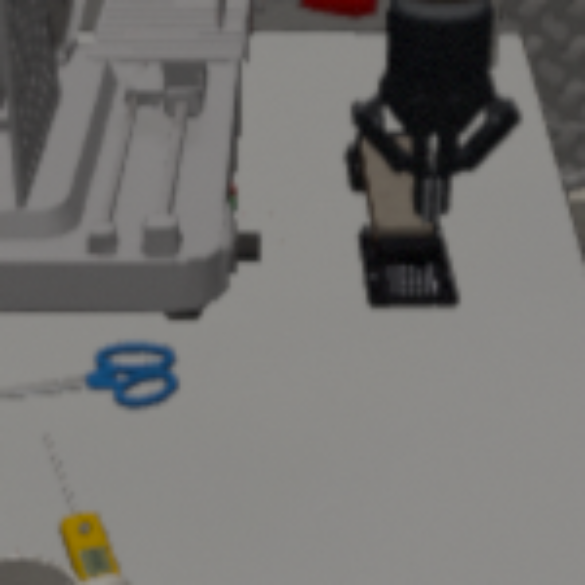

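The view shows the stone grey side up at (395,190), flush against the jaw at (405,240). Its top is at z≈40.5 (14 + 26), the jaw is snug, and the bystanders haven't moved. The arm is clear, so I'm handing in.

```bash
python3 -c "
from bench import *
print(job_done())"
```

```text
the job is handed in; nothing more can be done
None
```

The stone was stood on end, released, regripped and laid over; it now lies grey side up in the holder with the sliding jaw snug against it, the mug, scissors and thermometer did not move, and the job was handed in at about 32 s (no score was returned).

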